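Turn the mug on the banding wheel and set the gauge pointer

TASK

Set the mug up for decorating: push the banding wheel round by its upright pegs until the mug's handle points straight at the gauge post, and then push the red pointer arm round until its tip is right over the middle of the mug. Only push with the fingers: do not touch or lift the mug itself, and leave the other things on the table where they stand.

Things in the scene. Friction and masses are not known exactly. Their poses are not given: they have to be found in the camera images.
- station: the fixed dark steel stand of a banding wheel. Origin on the table surface on the wheel's upright axis; z up. A strip runs 190 mm along its +y axis to the upright gauge post (18 mm thick), whose axis is at (0, 0.190) m in this frame; with its brass hub the post is 198 mm tall.
- wheel (a joint): turn q of the banding wheel about the stand's upright axis, rad, positive counter-clockwise from above; turns many times either way, stays where it is left (stiff: about 2 N at a peg). Its head is an aluminium disc 160 mm across, top 55 mm above the table. Four dark spokes, 90 degrees apart, 16 mm wide, top 50 mm above the table, reach out to 136 mm from the axis.
- peg_0 (a point): centre of the top of one of the wheel's four orange upright pegs, one near each spoke's end: 16 mm thick, axis 125 mm from the wheel axis, from 50 to 105 mm above the table. At wheel value q this one stands at angle q from the stand's +x axis (counter-clockwise from above), the others 90, 180 and 270 degrees on.
- mug: red-brown terracotta mug, loose, standing on the middle of the wheel head (within about 3 mm); it is carried round by the wheel. Origin at the centre of its underside, 55 mm above the table; 72 mm across, 75 mm tall (rim 130 mm above the table); its handle sticks out along its own +y axis to 72 mm from its middle.
- mug_handle (a point): point inside the loop of the mug's handle, 55 mm out from the mug's middle along the mug's +y axis, half-way up the mug.
- gauge (a joint): swing of the red pointer arm about the gauge post, rad: 0 when it points from the post at the wheel axis (stand's -y), tip over the axis; positive swung out clockwise from above, to the stand's -x side (robot's side), where it starts. Range -0.6 to 1.7, no stop at 0; stays where it is left (about 1 N half-way along).
- pointer_mid (a point): middle of the red pointer arm, on its centre line, 105 mm from the post axis. The arm is a bar 10 mm wide, reaching 200 mm out from the post axis, its underside 165 mm and its top 187 mm above the table.
- pointer_tip (a point): lower end of the brass pin under the end of the pointer arm, 190 mm from the post axis, 151 mm above the table, 21 mm higher than the mug's rim.
- jar: blue glaze jar with a white cap, 58 mm across, 75 mm tall; a bystander; origin on its underside.
- cup: blue ceramic cup, 80 mm across, 90 mm tall; a bystander; origin on its underside.
- raw_mug: spare brown clay mug standing on the table, 84 mm across, 85 mm tall; a bystander; origin on its underside.
- bowl: blue ceramic bowl, 150 mm across, 65 mm tall; a bystander; origin on its underside.
- brush: brush lying on the table, about 200 mm long; a bystander; origin on its underside or axis.
- rib: flat wooden throwing rib, 110 x 55 x 10 mm; a bystander; origin on its underside.
- paint_pot: small glass paint pot with a yellow cap, 40 mm across, 36 mm tall, on the table close to the wheel on the side away from the gauge post; a bystander; origin on its underside.
Not all that is in view belongs to the job. Leave any green look-alike of the mug alone.

How it is judged:
On the way, in this order (a step that is already met when the one before it is completed fails the run):
1. the mug's handle points at the gauge post (within 8 degrees), the wheel at rest (angle between the y axis of mug and the y axis of station, either way round below 0.14 rad and y of mug_handle in the frame of station above 0.03 m and velocity of joint wheel between -0.05 and 0.05 rad/s), for 0.2 s.
2. the pointer's tip is over the middle of the mug (within 18 mm) (horizontal distance between pointer_tip and mug below 0.018 m), for 0.2 s.
At the end, for the whole second after the job is handed in: The mug's handle points at the gauge post within 8 degrees, the pointer's tip is within 18 mm of the mug's middle seen from above, the mug stands upright within 20 mm of the wheel's axis, and wheel, mug and pointer are at rest (all of step 1 and horizontal distance between pointer_tip and mug below 0.018 m and velocity of joint gauge between -0.05 and 0.05 rad/s and horizontal distance between mug and station below 0.02 m and angle between mug's own z axis and vertical below 0.1 rad and linear speed of mug below 0.02 m/s); the robot touches nothing.
It fails at once if the robot touches the mug (contact force between any of the arm, the fingers and mug above 0.5 N).
It fails at once if the arm or the gripper's body, not the fingers, pushes the wheel or the gauge (contact force between the arm and station above 3 N).
It fails at once if the mug is lifted, tipped or pushed off the middle of the wheel (z of mug in the frame of station above 0.07 m or angle between mug's own z axis and vertical above 0.25 rad or horizontal distance between mug and station above 0.02 m).
It fails at once if a bystander is moved by more than 25 mm (distance of any of jar, cup, raw_mug, bowl, brush, rib, paint_pot from where it was at the start of the episode above 0.025 m).
It also fails if it takes over 72 s, if anything falls off the work surface, if the arm or the gripper's body presses on something with over 40 N, if the wrist force passes 120 N, or if a joint passes its speed limit or range.

ROBOT

A 6-joint arm with a two-finger parallel gripper is mounted at the origin on the work surface. World frame = base frame: x ahead of the robot, y to its left, z up, the work surface at z = 0. Lengths are in m, angles in rad, forces in N, time in s.
With the tool pointing down it reaches from about 0.375 to 0.975 m from the base axis. Payload 3.8 kg.
Tool frame: the origin (TCP) lies at the very end of the fingers, on their centre line; the grasp point (between the pads) lies 19 mm behind it; z points along the fingers, y is the line along which they close (so a half turn about z gives the same grasp; the last joint's range is limited). The gripper opens to 85 mm and grips with 20 to 120 N. Pads are 22 mm wide; open, the fingers measure 114 mm over their backs; the gripper's body (76 mm by 85 mm) begins 54 mm behind the grasp point. The pads swing forward as they close: fully open they stand 13 mm farther back than shut.
Start: joints at [1.17, 0.264, 1.604, -0, 1.274, -0.037], TCP at [0.24, 0.631, 0.194] pointing down, gripper open.
Joint ranges: [-2.63, 2.63], [-0.94, 2.18], [0.31, 2.57], [-1.31, 4.45], [0, 2.66], [-2.55, 2.55]. Speed limits (rad/s): [2.57, 2.57, 3.14, 3.14, 3.14, 3.14].

INTERFACE

Orientations are given as a rotation vector (axis times angle).
In Python, from workcell import read_state, read_camera, calibration, finish_job gives the robot as it stands.
- The arm moves only by the tool step_arm, never from a script. Its argument "commands" is a list of rows, each an object of numbers: "fingers": the gripper's target within -1 to 1 (shut at 1, half-way at 0, fully open at -1); "dx", "dy", "dz": the shift along the tool's x, y, z in m; "roll": the turn about the tool's z in degrees. In form: [{"fingers": .., "dx": .., "dy": .., "dz": .., "roll": ..}, ...]. A call has 1 to 8 rows; each row is the pose to reach, as a shift and turn from the pose commanded when the call began, along the tool's axes at that moment; what a row does not reach only later rows make up. A row lasts 1/8 s, in which the tool goes at most 62.5 mm and 10.7 degrees, less where a joint would pass 70% of its speed; a pose out of reach is approached as far as the arm can. A call with a gripper value outside its range is refused whole. The fingers move at their own pace and stop on an object; "squeeze" is the grip in N (left out, the last holds). Time passes only in rows, so rows that repeat a pose let the fingers close. It gives the time, the measured TCP pose, the force, the opening and the grip force at its end, in the units of the state.
- read_state(): the state, without advancing time (a new reading comes with each control period).
- read_camera(name): name is "scene" or "top"; returns (picture, depth): 420x560x3 uint8, blue, green, red; 420x560 float32, m along the optical axis (not along the pixel's ray), 0 where there is no reading.
- calibration(name): a dict with "intrinsics" (3x3 intrinsics, pixels), "world_to_cam" (4x4, takes a point from world to camera coordinates). Camera axes: x right, y up, looking along -z (the intrinsics and any distortion apply to the point x, -y, -z); pixel columns grow to the right and rows downward; lengths in m; the calibration is good to about 2 mm. A picture is of the moment at which its call begins. calibration takes no time and is no camera call.
- finish_job(): hands the job in; it is judged then, once.
The state is a dict: "time": time; "q": joint angles; "joint_vel": joint speeds; "joint_torque": joint torques, N m; "tool_pos": TCP position; "tcp_rot": TCP orientation; "wrist_force": force on the tool from outside, world axes, zero at the start; "torque": the same for the moment, N m; "width": opening from 0.0 (shut) to 1.0 (fully open); "grip_force": force on a finger pad.
Only numpy, scipy, OpenCV 4.12 (cv2) and the standard library are available. Lean on these libraries where they do the work, as an engineer would, in place of code of your own. Each camera call takes 0.05 s, during which the arm holds its last target. There are 200 camera calls.

## Working session

There is one attempt and no reset: what is moved stays moved. The work goes in short steps, Python scripts to look and compute and a tool call to move; the robot and the scene stay as the last step left them, time stands still between calls to the robot, and variables do not carry over. Pictures are saved under pics/ and viewed, at most 10 in all, crops included, and the job is handed in when it is done.

Besides the shell and the picture viewer there is one more tool, called after "Request:" as a command line: name --argument value ..., lists and objects as JSON in quotes. step_arm: Moves the arm, as the interface text tells. Its arguments: {"type":"object","properties":{"commands":{"type":"array","items":{"type":"object","properties":{"fingers":{"type":"number"},"dx":{"type":"number"},"dy":{"type":"number"},"dz":{"type":"number"},"roll":{"type":"number"}}}},"squeeze":{"type":"number"}},"required":["commands"]}

```bash
mkdir -p pics; python3 - <<'E'
from workcell import *
import cv2
for n in("scene","top"):
    p,d=read_camera(n);cv2.imwrite(f"pics/{n}0.png",p)
    c=calibration(n);print(n,c)
s=read_state();print(s["time"],s["tool_pos"],s["tcp_rot"])
E
```

```text
scene {'intrinsics': array([[429.75913266,   0.        , 277.75353418],
       [  0.        , 429.75913266, 209.81052535],
       [  0.        ,   0.        ,   1.        ]]), 'world_to_cam': array([[ 0.79190119,  0.61063269,  0.0044981 , -0.38648244],
       [-0.38204143,  0.48967849,  0.78374697,  0.11684793],
       [ 0.4763789 , -0.62236862,  0.62106396, -1.46766055],
       [ 0.        ,  0.        ,  0.        ,  1.        ]])}
top {'intrinsics': array([[387.78879977,   0.        , 285.7599243 ],
       [  0.        , 387.78879977, 217.46534602],
       [  0.        ,   0.        ,   1.        ]]), 'world_to_cam': array([[-3.96821261e-04, -9.99697203e-01,  2.46037656e-02,
        -2.69659668e-02],
       [ 9.91701978e-01,  2.76958960e-03,  1.28528269e-01,
        -5.29553990e-01],
       [-1.28557493e-01,  2.44506058e-02,  9.91400594e-01,
        -1.38434037e+00],
       [ 0.00000000e+00,  0.00000000e+00,  0.00000000e+00,
         1.00000000e+00]])}
0.1 [0.23989479 0.63013159 0.19278068] [-0.56821358 -3.08929236  0.00313254]
```

View pics/top0.png

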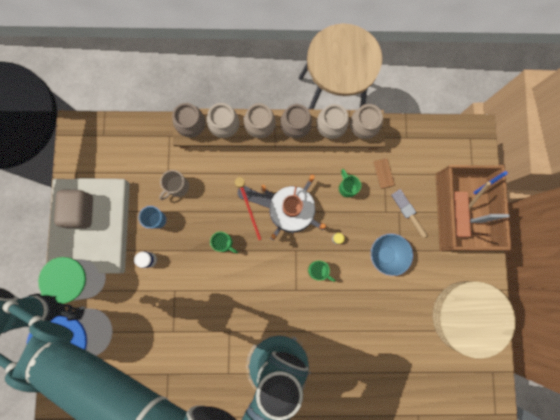

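View pics/scene0.png

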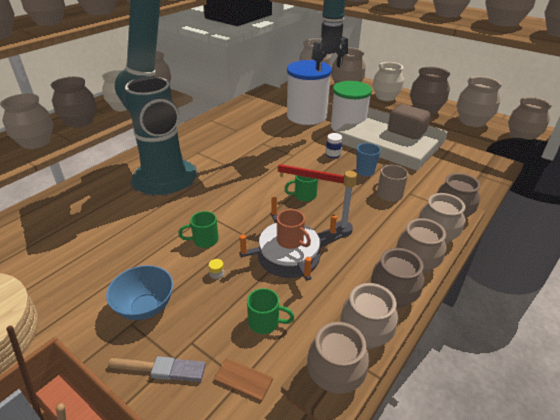

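The terracotta mug is at top-view (292,205) on the wheel. The post's brass hub is at (240,183), and the red arm runs from there to (259,238). The three green mugs, at (222,242), (319,270) and (349,186), are decoys. Next I'll enlarge the wheel area and measure it.

```bash
cat > h.py <<'E'
from workcell import *
import cv2, numpy as np
def grab(n):
    p,d=read_camera(n);return p,cv2.cvtColor(p,cv2.COLOR_BGR2HSV),calibration(n)
def onz(c,uv,z):
    K=c["intrinsics"];T=c["world_to_cam"];R,t=T[:3,:3],T[:3,3]
    r=np.linalg.inv(K)@[uv[0],uv[1],1];r=R.T@(r*[1,-1,-1]);o=-R.T@t
    return o+r*(z-o[2])/r[2]
def pix(c,P):
    T=c["world_to_cam"];q=(T[:3,:3]@P+T[:3,3])*[1,-1,-1];q=c["intrinsics"]@q;return q[:2]/q[2]
def blobs(m,amin=4):
    n,l,s,ce=cv2.connectedComponentsWithStats(m.astype(np.uint8))
    return [(ce[i],s[i],l==i) for i in range(1,n) if s[i,4]>=amin]
E
python3 - <<'E'
from h import *
for n,(x0,y0,w,h) in dict(top=(210,155,150,110),scene=(220,150,150,130)).items():
    p=cv2.imread(f"pics/{n}0.png");H=cv2.cvtColor(p,cv2.COLOR_BGR2HSV);c=calibration(n)
    cr=p[y0:y0+h,x0:x0+w];cv2.imwrite(f"pics/{n}c.png",cv2.resize(cr,None,fx=4.5,fy=4.5,interpolation=2))
    h_,s,v=cv2.split(H.astype(int))
    box=np.zeros(h_.shape,bool);box[y0:y0+h,x0:x0+w]=1
    for name,m,z in (("orange",(h_>=6)&(h_<=13)&(s>190)&(v>120),.105),("red",((h_<4)|(h_>174))&(s>150),.187),("terra",(h_<=12)&(s>90)&(s<=190),.13),("brass",(h_>=15)&(h_<=26)&(s>130),.198)):
        for ce,st,_ in blobs(m&box,6): print(n,name,ce.round(1),st,onz(c,ce,z).round(3))
E
```

```text
top red [244.  194.5] [241 188   7  14  26] [0.585 0.114 0.187]
top red [250. 212.] [249 209   3   7   9] [0.527 0.094 0.187]
top red [254.4 224.4] [252 217   6  16  17] [0.487 0.079 0.187]
top terra [250.7 214.4] [239 187  23  54 263] [0.528 0.096 0.13 ]
top terra [264.  189.6] [262 188   5   4   9] [0.614 0.051 0.13 ]
top terra [292.3 205.5] [283 194  19  22 306] [ 0.559 -0.046  0.13 ]
top terra [320.4 226.7] [319 224   5   5   9] [ 0.486 -0.142  0.13 ]
top brass [340.  237.6] [336 232   9  12  67] [ 0.443 -0.197  0.198]
scene orange [333.8 216.6] [332 215   4   4  13] [0.634 0.051 0.105]
scene orange [242.5 236.7] [240 235   6   5  22] [ 0.497 -0.156  0.105]
scene orange [308.1 259.3] [306 258   5   4  18] [ 0.67  -0.121  0.105]
scene red [311.1 173.3] [279 165  65  18 440] [0.537 0.08  0.187]
scene terra [310.6 173. ] [277 164  68  20 378] [0.49  0.154 0.13 ]
scene terra [291.  228.3] [ 271  208   39   41 1025] [ 0.59  -0.079  0.13 ]
scene terra [331.5 216.7] [331 215   3   5   6] [0.644 0.02  0.13 ]
scene terra [333.2 228.5] [329 222   8  12  21] [ 0.672 -0.016  0.13 ]
scene ter
[... 4352 characters left out ...]
ss [322.1 256.5] [321 254   4   6   8] [ 0.738 -0.176  0.198]
scene brass [221.6 264.9] [220 259   5  13  35] [ 0.591 -0.32   0.198]
scene brass [240.3 261. ] [238 259   5   5   7] [ 0.614 -0.289  0.198]
scene brass [239.1 264.8] [237 264   5   3   8] [ 0.619 -0.298  0.198]
scene brass [331.7 266.7] [327 264  10   6  18] [ 0.769 -0.189  0.198]
scene brass [361.8 272.4] [356 265  13  15  41] [ 0.824 -0.165  0.198]
scene brass [318.2 269.2] [316 268   5   4   6] [ 0.751 -0.211  0.198]
scene brass [226.3 273.2] [225 271   4   5   6] [ 0.614 -0.331  0.198]
scene brass [325.6 275.5] [323 272   6   8  17] [ 0.772 -0.216  0.198]
scene brass [345.6 275.6] [344 274   4   5   7] [ 0.803 -0.192  0.198]
```

View pics/topc.png

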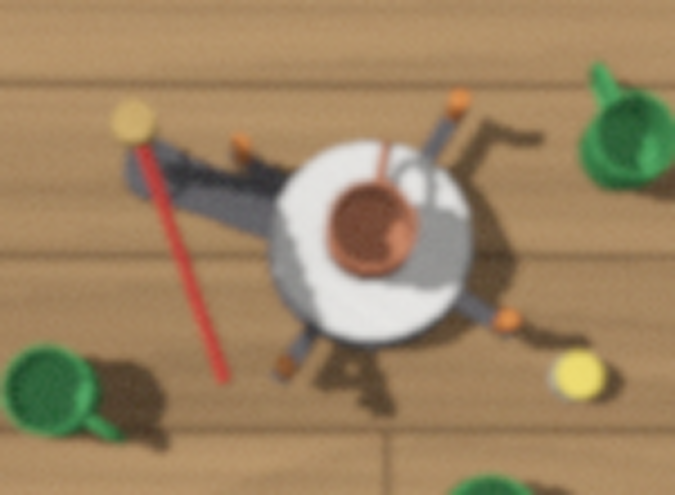

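View pics/scenec.png

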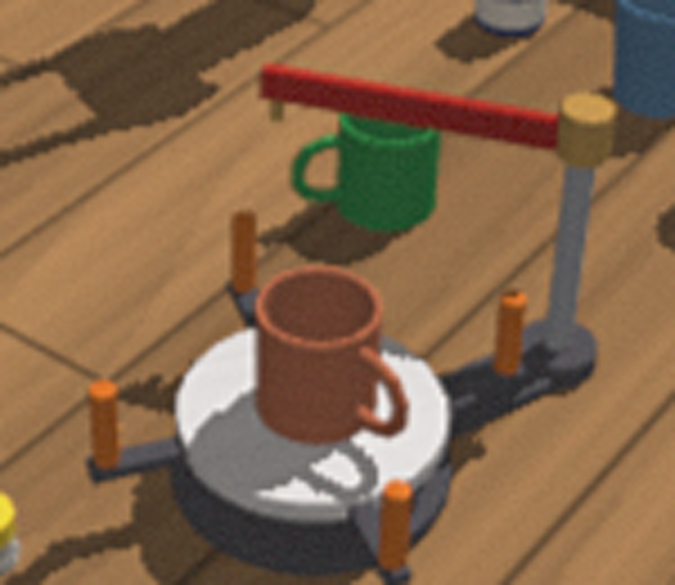

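In the top crop, the mug centre is at (372,228) with its handle pointing up to (386,150). The pegs are at (459,99), (241,146), (285,365) and (508,319), the hub is at (133,121) and the arm end is at (223,382). The only terracotta mug is the one on the wheel, so that is the right one.

```bash
python3 - <<'E'
from h import *
c=calibration("top");cs=calibration("scene")
f=lambda u,v,z:onz(c,(210+(u+.5)/4.5-.5,155+(v+.5)/4.5-.5),z)
g=lambda u,v,z:onz(cs,(220+(u+.5)/4.5-.5,150+(v+.5)/4.5-.5),z)
P=np.array([f(*a,.105) for a in((459,99),(241,146),(285,365),(508,319))])
C=P.mean(0);print("pegs",P.round(4).tolist(),"C",C.round(4),np.linalg.norm((P-C)[:,:2],axis=1))
for a in((512,299),(104,387),(397,489),(244,217)):print("scene peg",g(*a,.105).round(4))
post=f(133,121,.198);print("post",post,"scene",g(587,102,.198));D=(post-C)[:2];print(np.linalg.norm(D))
ang=lambda v:np.degrees(np.arctan2(v[1],v[0]))
print("post dir",ang(D),"peg dirs",[ang(p) for p in P-C])
m=f(372,228,.13);h=f(386,150,.105);print("mug",m,"handle",h,np.linalg.norm((h-m)[:2]),ang(h-m))
t=f(223,382,.187);print("tip end",t,np.linalg.norm((t-post)[:2]),ang(t-post))
print("paint",f(580,375,.036),"handle scene",g(403,400,.095))
for n,u,v,z in(("green",48,392,.08),("green r",628,140,.08)):print(n,f(u,v,z))
E
```

```text
pegs [[0.6661, -0.1159, 0.105], [0.6277, 0.0546, 0.105], [0.4568, 0.0197, 0.105], [0.4927, -0.1523, 0.105]] C [ 0.5608 -0.0485  0.105 ] [0.12503486 0.12289444 0.12437532 0.12417252]
scene peg [0.6321 0.0528 0.105 ]
scene peg [ 0.4945 -0.1523  0.105 ]
scene peg [ 0.668  -0.1183  0.105 ]
scene peg [0.4588 0.0193 0.105 ]
post [0.62630102 0.12973395 0.198     ] scene [0.6243487  0.13314059 0.198     ]
0.18986420885911953
post dir 69.82453761225332 peg dirs [np.float64(-32.64294441867629), np.float64(57.00892451678222), np.float64(146.77093294837434), np.float64(-123.2948344300393)]
mug [ 0.55936793 -0.04633259  0.13      ] handle [ 0.62509397 -0.05846821  0.105     ] 0.06683700644848058 -10.461237478665819
tip end [0.43774061 0.06345306 0.187     ] 0.19987041286212887 -160.63290857654664
paint [ 0.4547139  -0.21842256  0.036     ] handle scene [ 0.62556308 -0.04980356  0.095     ]
green [0.43749924 0.20391343 0.08      ]
green r [ 0.63933811 -0.25316232  0.08      ]
```

```bash
cat >> h.py <<'E'
from scipy.spatial.transform import Rotation as Ro
C=np.array([.561,-.0485])
def go(pos,yaw):
    "tool-axis shift and roll (deg) from the present pose; yaw: world angle of tool y, mod 180"
    s=read_state();R=Ro.from_rotvec(s["tcp_rot"]).as_matrix()
    y0=np.degrees(np.arctan2(R[1,1],R[0,1]));d=R.T@(np.array(pos)-s["tool_pos"])
    r=-((yaw-y0+90)%180-90)
    print("pos",np.round(s["tool_pos"],3),"yaw",round(y0,1),"d",d.round(4),"roll",round(r,1));return d,r
def arc(th,r=.125): a=np.radians(th);return C+r*np.array([np.cos(a),np.sin(a)])
E
python3 - <<'E'
from h import *
go([*arc(-123.1),.30],-33.1);s=read_state();print(s["q"],s["width"])
R=Ro.from_rotvec(s["tcp_rot"]).as_matrix();print(R.round(3))
E
```

```text
pos [0.24  0.63  0.193] yaw 69.2 d [-0.515  -0.6423 -0.106 ] roll -77.7
[ 1.17007544e+00  2.64674274e-01  1.60525285e+00  3.47530127e-05
  1.27371619e+00 -3.69371122e-02] 1.0030178609544906
[[-0.935  0.356 -0.001]
 [ 0.356  0.935 -0.002]
 [ 0.    -0.002 -1.   ]]
```

Request:
step_arm --commands '[{"dz": -0.06,"fingers": 0.2},{"dx": -0.515,"dy": -0.642,"dz": -0.106,"roll": 102,"fingers": 0.2},{"dx": -0.515,"dy": -0.642,"dz": -0.106,"roll": 102,"fingers": 0.2},{"dx": -0.515,"dy": -0.642,"dz": -0.106,"roll": 102,"fingers": 0.2},{"dx": -0.515,"dy": -0.642,"dz": -0.106,"roll": 102,"fingers": 0.2},{"dx": -0.515,"dy": -0.642,"dz": -0.106,"roll": 102,"fingers": 0.2},{"dx": -0.515,"dy": -0.642,"dz": -0.106,"roll": 102,"fingers": 0.2},{"dx": -0.515,"dy": -0.642,"dz": -0.106,"roll": 102,"fingers": 0.2}]'

```text
invalid input
```

```bash
python3 -c "
from h import *
go([*arc(-123.1),.16],-33.1);print(read_state()['width'],read_state()['wrist_force'])"
```

```text
pos [0.24  0.63  0.193] yaw 69.2 d [-0.515 -0.642  0.034] roll -77.7
1.0030178609544906 [ 0.04406176  0.41745693 -0.41765579]
```

Request:
step_arm --commands '[{"dx": 0,"dy": 0,"dz": -0.06,"roll": 0,"fingers": 0.2},{"dx": -0.03,"dy": -0.05,"dz": -0.106,"roll": 8,"fingers": 0.2},{"dx": -0.07,"dy": -0.09,"dz": -0.106,"roll": 16,"fingers": 0.2},{"dx": -0.11,"dy": -0.13,"dz": -0.106,"roll": 24,"fingers": 0.2},{"dx": -0.15,"dy": -0.18,"dz": -0.106,"roll": 32,"fingers": 0.2},{"dx": -0.18,"dy": -0.22,"dz": -0.106,"roll": 40,"fingers": 0.2},{"dx": -0.22,"dy": -0.27,"dz": -0.106,"roll": 48,"fingers": 0.2},{"dx": -0.26,"dy": -0.32,"dz": -0.106,"roll": 52,"fingers": 0.2}]' --squeeze 20

```text
time: 1.1
tool_pos: [0.3683, 0.2402, 0.2996]
tcp_rot: [1.868, 2.526, -0.0]
wrist_force: [1.3, 0.2, 0.7]
width: 0.4
grip_force: 0.0
```

```bash
python3 -c "
from h import *
go([*arc(-123.1),.30],-33.1);print(read_state()['width'],read_state()['wrist_force'])"
```

```text
pos [0.368 0.24  0.3  ] yaw 17.0 d [-4.126e-01  3.700e-03 -3.000e-04] roll 50.1
0.39997415762604943 [1.2537296  0.16690932 0.67134172]
```

Request:
step_arm --commands '[{"dx": -0.055,"dy": 0,"dz": 0,"roll": 6,"fingers": 0.2},{"dx": -0.11,"dy": 0,"dz": 0,"roll": 13,"fingers": 0.2},{"dx": -0.165,"dy": 0.001,"dz": 0,"roll": 20,"fingers": 0.2},{"dx": -0.22,"dy": 0.002,"dz": 0,"roll": 27,"fingers": 0.2},{"dx": -0.275,"dy": 0.003,"dz": 0,"roll": 34,"fingers": 0.2},{"dx": -0.33,"dy": 0.003,"dz": 0.02,"roll": 42,"fingers": 0.2},{"dx": -0.385,"dy": 0.004,"dz": 0.06,"roll": 50,"fingers": 0.2},{"dx": -0.412,"dy": 0.004,"dz": 0.1,"roll": 50,"fingers": 0.2}]' --squeeze 20

```text
time: 2.1
tool_pos: [0.4945, -0.1529, 0.1994]
tcp_rot: [2.76, 1.498, 0.002]
wrist_force: [1.1, 1.1, 0.0]
width: 0.403
grip_force: 0.0
```

```bash
python3 - <<'E'
from h import *
go([*arc(-123.1),.063],-33.1)
p,_,c=grab("scene");cv2.imwrite("pics/s2.png",cv2.resize(p[120:300,170:400],None,fx=3.3,fy=3.3,interpolation=2))
E
```

```text
pos [ 0.495 -0.153  0.199] yaw -33.0 d [-0.0013 -0.0016  0.1364] roll 0.1
```

View pics/s2.png

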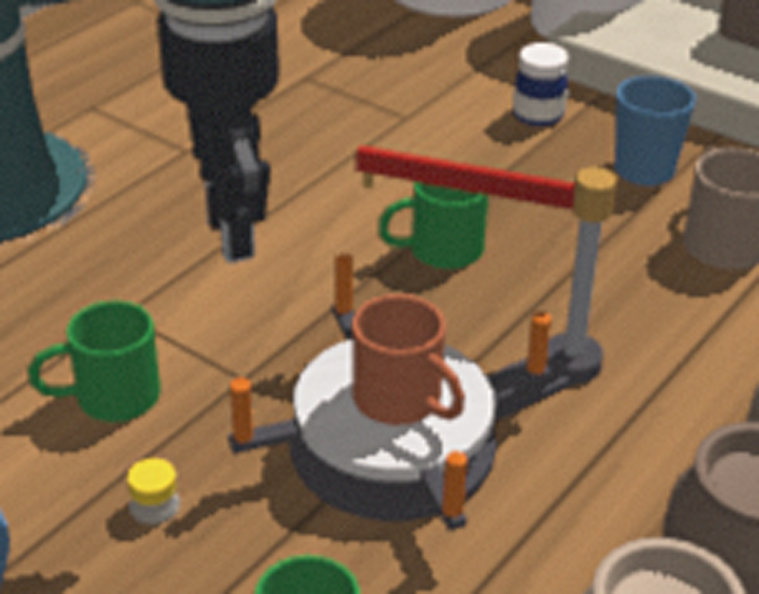

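The tool hangs directly over the near-right peg (crop 238,250 above 241,385), with the fingers lined up along the tangent. I'll descend astride the peg.

Request:
step_arm --commands '[{"dx": -0.001,"dy": -0.001,"dz": 0.04,"roll": 0,"fingers": 0.2},{"dx": -0.001,"dy": -0.001,"dz": 0.075,"roll": 0,"fingers": 0.2},{"dx": -0.001,"dy": -0.001,"dz": 0.095,"roll": 0,"fingers": 0.2},{"dx": -0.001,"dy": -0.001,"dz": 0.115,"roll": 0,"fingers": 0.2},{"dx": -0.001,"dy": -0.001,"dz": 0.135,"roll": 0,"fingers": 0.2},{"dx": -0.001,"dy": -0.001,"dz": 0.135,"roll": 0,"fingers": 0.2}]' --squeeze 20

```text
time: 2.9
tool_pos: [0.4901, -0.1497, 0.0629]
tcp_rot: [-2.755, -1.501, 0.005]
wrist_force: [0.0, 0.5, -0.3]
width: 0.398
grip_force: 0.0
```

```bash
python3 - <<'E'
from h import *
# refine handle angle: top view, mug-coloured pixels outside rim circle
p,H,c=grab("top");h,s,v=cv2.split(H.astype(int))
cv2.imwrite("pics/t3.png",p)
m=((h<=12)&(s>90));b=max((b for b in blobs(m[180:235,270:315],20)),key=lambda b:b[1][4])
ys,xs=np.nonzero(b[2]);Q=np.array([onz(c,(x+270,y+180),.1)[:2] for x,y in zip(xs,ys)])
print("n",len(Q))
cen=np.array([.5594,-.0463]); 
for x in sorted(Q.tolist(),key=lambda a:-a[0])[:8]:print(np.round(x,3))
for th in (-103.1,-83.1,-63.1,-43.1): go([*arc(th),.063],th+90)
# step along 5 deg increments
s=read_state();R=Ro.from_rotvec(s["tcp_rot"]).as_matrix()
for th in np.arange(-118.1,-75,5.):
    print(th,(R.T@(np.array([*arc(th),.063])-s["tool_pos"])).round(3))
print(s["wrist_force"])
E
```

```text
n 306
[ 0.604 -0.054]
[ 0.601 -0.057]
[ 0.601 -0.054]
[ 0.601 -0.05 ]
[ 0.597 -0.061]
[ 0.597 -0.057]
[ 0.597 -0.054]
[ 0.597 -0.05 ]
pos [ 0.491 -0.15   0.064] yaw -32.8 d [0.0055 0.0457 0.0011] roll -19.7
pos [ 0.491 -0.15   0.064] yaw -32.8 d [0.027  0.0834 0.001 ] roll -39.7
pos [ 0.491 -0.15   0.064] yaw -32.8 d [0.0602 0.1114 0.0009] roll -59.7
pos [ 0.491 -0.15   0.064] yaw -32.8 d [0.1009 0.1265 0.0008] roll -79.7
-118.1 [-0.001  0.014  0.001]
-113.1 [-0.     0.025  0.001]
-108.1 [0.002 0.035 0.001]
-103.1 [0.006 0.046 0.001]
-98.1 [0.01  0.056 0.001]
-93.1 [0.015 0.065 0.001]
-88.1 [0.02  0.075 0.001]
-83.1 [0.027 0.083 0.001]
-78.1 [0.034 0.091 0.001]
[ 0.3378918  -0.594865    0.63291629]
```

Request:
step_arm --commands '[{"dx": 0,"dy": 0.014,"dz": 0.001,"roll": -5,"fingers": 0.2},{"dx": 0,"dy": 0.025,"dz": 0.001,"roll": -10,"fingers": 0.2},{"dx": 0.002,"dy": 0.035,"dz": 0.001,"roll": -15,"fingers": 0.2},{"dx": 0.006,"dy": 0.046,"dz": 0.001,"roll": -20,"fingers": 0.2},{"dx": 0.01,"dy": 0.056,"dz": 0.001,"roll": -25,"fingers": 0.2},{"dx": 0.015,"dy": 0.065,"dz": 0.001,"roll": -30,"fingers": 0.2},{"dx": 0.02,"dy": 0.075,"dz": 0.001,"roll": -35,"fingers": 0.2},{"dx": 0.027,"dy": 0.083,"dz": 0.001,"roll": -40,"fingers": 0.2}]' --squeeze 20

```text
time: 3.95
tool_pos: [0.5766, -0.1733, 0.0649]
tcp_rot: [-2.075, -2.359, 0.001]
wrist_force: [-2.3, -1.4, -0.2]
width: 0.398
grip_force: 1.2
```

```bash
python3 - <<'E'
from h import *
p,_,c=grab("top");cv2.imwrite("pics/t4.png",cv2.resize(p[155:265,210:360],None,fx=4.5,fy=4.5,interpolation=2))
s=read_state();R=Ro.from_rotvec(s["tcp_rot"]).as_matrix();go([*arc(-83),.063],7)
for th in np.arange(-78.1,-42,5.):
    print(th,(R.T@(np.array([*arc(th),.063])-s["tool_pos"])).round(3))
print(s["wrist_force"])
E
```

```text
pos [ 0.578 -0.173  0.065] yaw 7.5 d [ 0.0009 -0.0022  0.0022] roll 0.5
-78.1 [0.001 0.009 0.002]
-73.1 [0.003 0.019 0.002]
-68.1 [0.005 0.03  0.002]
-63.099999999999994 [0.008 0.04  0.002]
-58.099999999999994 [0.012 0.051 0.002]
-53.099999999999994 [0.017 0.06  0.002]
-48.099999999999994 [0.023 0.07  0.002]
-43.099999999999994 [0.029 0.078 0.002]
[ 1.35289502 -0.49090559  0.94944409]
```

View pics/t4.png

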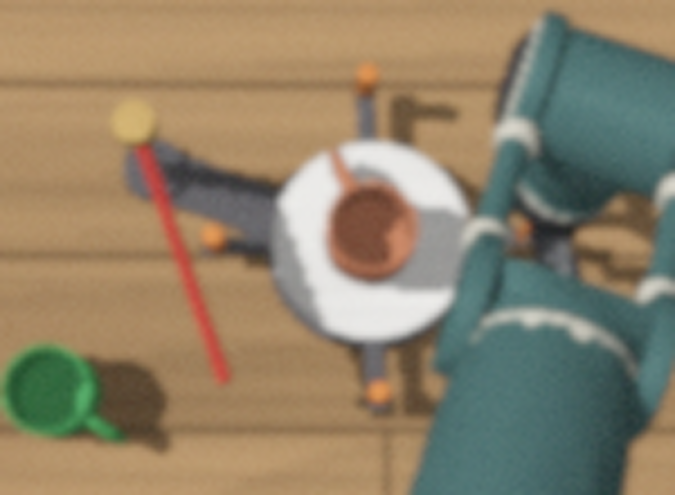

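The wheel has turned about 35°: pegs are now at crop (367,76), (213,238) and (378,391), and the handle is at (336,155). I'll keep going.

Request:
step_arm --commands '[{"dx": 0.001,"dy": 0.009,"dz": 0.002,"roll": -5,"fingers": 0.2},{"dx": 0.003,"dy": 0.019,"dz": 0.002,"roll": -10,"fingers": 0.2},{"dx": 0.005,"dy": 0.03,"dz": 0.002,"roll": -15,"fingers": 0.2},{"dx": 0.008,"dy": 0.04,"dz": 0.002,"roll": -20,"fingers": 0.2},{"dx": 0.012,"dy": 0.051,"dz": 0.002,"roll": -25,"fingers": 0.2},{"dx": 0.017,"dy": 0.06,"dz": 0.002,"roll": -30,"fingers": 0.2},{"dx": 0.023,"dy": 0.07,"dz": 0.002,"roll": -35,"fingers": 0.2},{"dx": 0.023,"dy": 0.07,"dz": 0.002,"roll": -35,"fingers": 0.2}]' --squeeze 20

```text
time: 5.0
tool_pos: [0.6444, -0.1412, 0.0631]
tcp_rot: [1.275, 2.869, 0.001]
wrist_force: [-0.3, 1.0, 0.3]
width: 0.402
grip_force: 0.0
```

```bash
python3 - <<'E'
from h import *
p,_,c=grab("top");cv2.imwrite("pics/t5.png",cv2.resize(p[160:255,225:325],None,fx=6,fy=6,interpolation=2))
s=read_state();R=Ro.from_rotvec(s["tcp_rot"]).as_matrix();go([*arc(-48),.063],42)
for th in np.arange(-46,-32,2.):
    print(th,(R.T@(np.array([*arc(th),.063])-s["tool_pos"])).round(3))
print(s["wrist_force"])
E
```

```text
pos [ 0.644 -0.141  0.063] yaw 42.0 d [-0.0006  0.0005 -0.0001] roll 0.0
-46.0 [-0.001  0.005 -0.   ]
-44.0 [-0.     0.009 -0.   ]
-42.0 [ 0.     0.014 -0.   ]
-40.0 [ 0.001  0.018 -0.   ]
-38.0 [ 0.001  0.022 -0.   ]
-36.0 [ 0.002  0.027 -0.   ]
-34.0 [ 0.003  0.031 -0.   ]
[-0.52304315 -0.09695636  0.32795837]
```

View pics/t5.png

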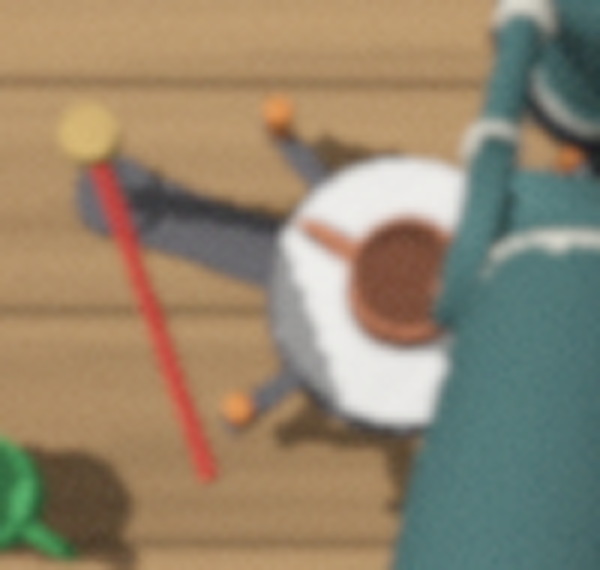

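In this crop the handle runs from (308,229) to (352,249), with the mug rim centre at (402,281). The pegs are at (278,113) and (238,408).

```bash
python3 - <<'E'
from h import *
c=calibration("top")
f=lambda u,v,z:onz(c,(225+(u+.5)/6-.5,160+(v+.5)/6-.5),z)[:2]
ang=lambda v:np.degrees(np.arctan2(v[1],v[0]))
for a in((278,113),(238,408)):print("peg",ang(f(*a,.105)-C),np.linalg.norm(f(*a,.105)-C))
for z in(.10,.11,.12):print(z,"handle line",ang(f(308,229,z)-f(352,249,z)),"from centre",ang(f(308,229,z)-f(402,281,.13)),np.linalg.norm(f(308,229,z)-f(402,281,.13)))
print(f(402,281,.13))
# automatic handle: terracotta pixels left of mug in the raw crop
p=cv2.imread("pics/t5.png");H=cv2.cvtColor(p,cv2.COLOR_BGR2HSV);h,s,v=cv2.split(H.astype(int))
m=(h<=12)&(s>80);m[:210]=0;m[270:]=0;m[:,:298]=0;m[:,345:]=0
y,x=np.nonzero(m);print("handle pixels",len(x),x.mean(),y.mean(),ang(f(x.mean(),y.mean(),.112)-f(402,281,.13)))
E
```

```text
peg 37.87421960731206 0.12392921252812733
peg 127.71655348872378 0.12432042840598456
0.1 handle line 65.44628085912187 from centre 56.66447763920606 0.06433487515824254
0.11 handle line 65.44628085912191 from centre 58.03169675181452 0.06334579260085971
0.12 handle line 65.44628085912173 from centre 59.441456071960815 0.06239391166610126
[ 0.55541067 -0.04394273]
handle pixels 571 328.3940455341506 238.54640980735553 56.62300114382502
```

Request:
step_arm --commands '[{"dx": 0,"dy": 0.009,"dz": 0,"roll": -4,"fingers": 0.2},{"dx": 0.001,"dy": 0.018,"dz": 0,"roll": -8,"fingers": 0.2},{"dx": 0.002,"dy": 0.023,"dz": 0,"roll": -10,"fingers": 0.2},{"dx": 0.002,"dy": 0.023,"dz": 0,"roll": -10,"fingers": 0.2},{"dx": 0.001,"dy": 0.018,"dz": 0,"roll": -10,"fingers": 0.2},{"dx": 0.001,"dy": 0.018,"dz": -0.05,"roll": -10,"fingers": 0.2},{"dx": 0.001,"dy": 0.018,"dz": -0.1,"roll": -10,"fingers": 0.2},{"dx": 0.001,"dy": 0.018,"dz": -0.16,"roll": -10,"fingers": 0.2}]' --squeeze 20

```text
time: 6.05
tool_pos: [0.6545, -0.1286, 0.2221]
tcp_rot: [-1.02, -2.968, -0.0]
wrist_force: [1.7, 0.6, 0.6]
width: 0.399
grip_force: 0.0
```

```bash
python3 - <<'E'
from h import *
go([.5,-.35,.26],-33);print(read_state()["wrist_force"])
E
```

```text
pos [ 0.655 -0.129  0.222] yaw 52.1 d [-0.014  -0.2697 -0.0377] roll 85.1
[1.65898322 0.59811335 0.61253797]
```

Request:
step_arm --commands '[{"dx": -0.002,"dy": -0.03,"dz": -0.038,"roll": 10,"fingers": 0.5},{"dx": -0.005,"dy": -0.09,"dz": -0.06,"roll": 20,"fingers": 0.5},{"dx": -0.01,"dy": -0.15,"dz": -0.06,"roll": 30,"fingers": 0.5},{"dx": -0.014,"dy": -0.21,"dz": -0.06,"roll": 40,"fingers": 0.5},{"dx": -0.014,"dy": -0.27,"dz": -0.06,"roll": 50,"fingers": 0.5},{"dx": -0.014,"dy": -0.27,"dz": -0.06,"roll": 60,"fingers": 0.5},{"dx": -0.014,"dy": -0.27,"dz": -0.06,"roll": 70,"fingers": 0.5}]' --squeeze 20

```text
time: 6.92
tool_pos: [0.5, -0.3514, 0.2819]
tcp_rot: [-2.547, -1.838, -0.001]
wrist_force: [0.2, 0.5, 0.3]
width: 0.25
grip_force: 0.0
```

```bash
python3 - <<'E'
from h import *
p,_,c=grab("top");cv2.imwrite("pics/t6.png",cv2.resize(p[160:255,225:345],None,fx=6,fy=6,interpolation=2))
E
```

```text
(no output)
```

View pics/t6.png

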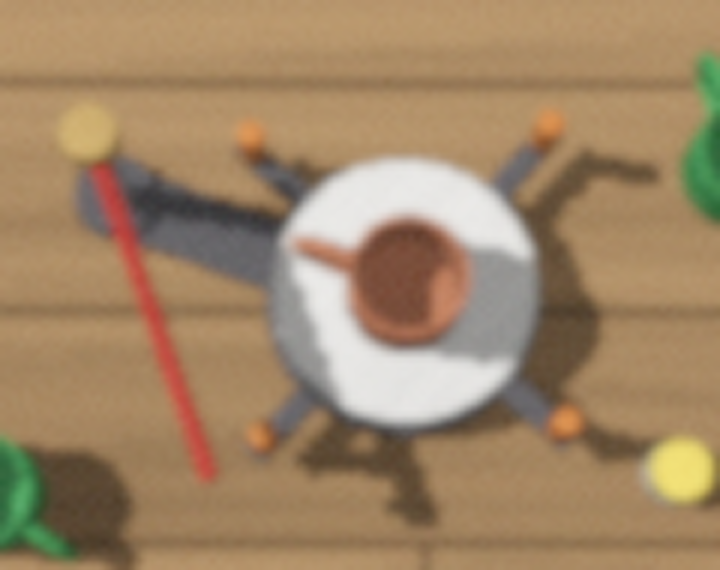

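The pegs are at crop (251,137), (548,127), (567,422) and (261,435). The mug centre is at (409,280), and the handle runs from (298,242) to (352,262).

```bash
python3 - <<'E'
from h import *
c=calibration("top")
f=lambda u,v,z:onz(c,(225+(u+.5)/6-.5,160+(v+.5)/6-.5),z)[:2]
ang=lambda v:np.degrees(np.arctan2(v[1],v[0]))
P=np.array([f(*a,.105) for a in((251,137),(548,127),(567,422),(261,435))]);Cc=P.mean(0)
print("C",Cc,[ang(p-Cc) for p in P])
post=f(88,132,.198);print("post",post,ang(post-Cc),np.linalg.norm(post-Cc))
# base of strip at table level as second direction check
m=f(409,280,.13);print("mug",m)
H=cv2.cvtColor(cv2.imread("pics/t6.png"),cv2.COLOR_BGR2HSV);h,s,v=cv2.split(H.astype(int))
k=(h<=12)&(s>80);k[:215]=0;k[290:]=0;k[:,:285]=0;k[:,348:]=0
y,x=np.nonzero(k);e=(x<315);print(len(x),x.min())
for z in(.10,.11,.12):
    Q=np.array([f(a,b,z) for a,b in zip(x,y)]);w,V=np.linalg.eigh(np.cov(Q.T));
    print(z,"centroid dir",ang(Q.mean(0)-m),"outer",ang(Q[e].mean(0)-m),"line",ang(V[:,1]),"reach",np.linalg.norm(Q-m,axis=1).max())
t=f(208,478,.187);print("arm dir",ang(t-post),np.linalg.norm(t-post))
# scene view
p,_,cs=grab("scene");cv2.imwrite("pics/s6.png",cv2.resize(p[150:280,220:370],None,fx=4.5,fy=4.5,interpolation=2))
E
```

```text
C [ 0.56055649 -0.04784284] [np.float64(47.397522519097805), np.float64(-42.512260890210726), np.float64(-132.062455928089), np.float64(137.2353825141201)]
post [0.6260249  0.12945861] 69.73337402580083 0.18900242103249087
mug [ 0.55600241 -0.04794241]
741 299
0.1 centroid dir 66.99182405581378 outer 67.6083356520316 line 67.11832876868584 reach 0.0680776860974685
0.11 centroid dir 68.80536092927395 outer 69.0913411002942 line 67.11832876868583 reach 0.06738634264873797
0.12 centroid dir 70.65897615729169 outer 70.60483101441758 line 67.11832876868586 reach 0.0667337618516513
arm dir -160.53273601631943 0.1988422347804517
```

View pics/s6.png

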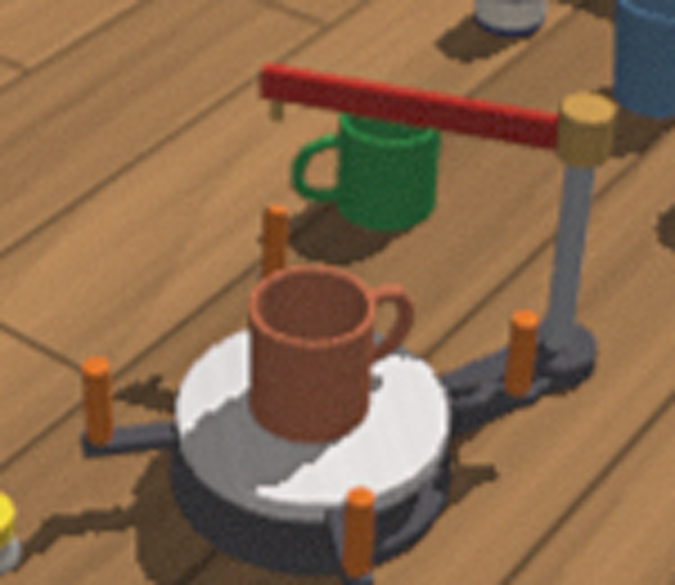

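The handle points along about 69° against the post's 69.7°, so step 1 is met, and the mug is about 4 mm off the axis. Now the pointer.

```bash
cat >> h.py <<'E'
PO=np.array([.6255,.130])
def parc(th,r=.105): a=np.radians(th);return PO+r*np.array([np.cos(a),np.sin(a)])
E
python3 -c "
from h import *
go([*parc(-160.6),.28],-70.6);print(read_state()['q'])"
```

```text
pos [ 0.501 -0.351  0.282] yaw -18.0 d [ 0.432  -0.1129  0.0021] roll 52.6
[-6.52048458e-01  1.02881927e-01  1.63270634e+00  3.51124270e-04
  1.40643439e+00 -3.38520672e-01]
```

Request:
step_arm --commands '[{"dx": 0.05,"dy": -0.012,"dz": 0,"roll": 6,"fingers": 0.5},{"dx": 0.1,"dy": -0.025,"dz": 0,"roll": 13,"fingers": 0.5},{"dx": 0.16,"dy": -0.04,"dz": 0,"roll": 20,"fingers": 0.5},{"dx": 0.22,"dy": -0.056,"dz": 0,"roll": 27,"fingers": 0.5},{"dx": 0.28,"dy": -0.072,"dz": 0,"roll": 34,"fingers": 0.5},{"dx": 0.34,"dy": -0.088,"dz": 0,"roll": 41,"fingers": 0.5},{"dx": 0.4,"dy": -0.104,"dz": 0,"roll": 48,"fingers": 0.5},{"dx": 0.432,"dy": -0.113,"dz": 0.01,"roll": 53,"fingers": 0.5}]' --squeeze 20

```text
time: 8.02
tool_pos: [0.5263, 0.0987, 0.2729]
tcp_rot: [-3.096, -0.528, -0.004]
wrist_force: [-0.2, 0.1, 0.7]
width: 0.253
grip_force: 0.0
```

Request:
step_arm --commands '[{"dx": 0,"dy": 0,"dz": 0,"roll": 0,"fingers": 0.5},{"dx": 0,"dy": 0,"dz": 0.02,"roll": 0,"fingers": 0.5}]' --squeeze 20

```text
time: 8.28
tool_pos: [0.5275, 0.0953, 0.2533]
tcp_rot: [3.096, 0.527, 0.006]
wrist_force: [-0.4, -0.5, 0.5]
width: 0.248
grip_force: 0.0
```

```bash
python3 - <<'E'
from h import *
go([*parc(-160.6),.145],-70.6);print(read_state()["wrist_force"])
p,_,cs=grab("scene");cv2.imwrite("pics/s7.png",cv2.resize(p[100:280,220:420],None,fx=3.2,fy=3.2,interpolation=2))
E
```

```text
pos [0.527 0.095 0.253] yaw -70.7 d [-0.0014 -0.0003  0.1083] roll -0.1
[-0.37626734 -0.48976331  0.47551834]
```

View pics/s7.png

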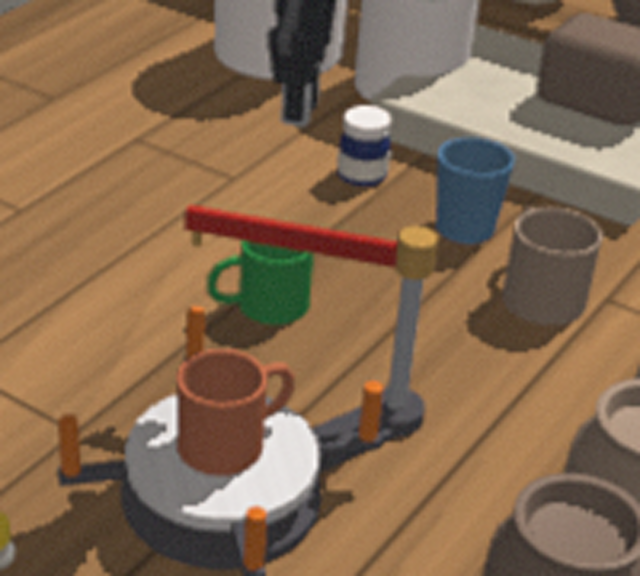

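The gripper tip at crop (297,120) is above the middle of the bar (about 297,232). I'll descend astride it with a slightly wider gap.

Request:
step_arm --commands '[{"dx": -0.001,"dy": 0,"dz": 0.02,"roll": 0,"fingers": 0.3},{"dx": -0.001,"dy": 0,"dz": 0.035,"roll": 0,"fingers": 0.3},{"dx": -0.001,"dy": 0,"dz": 0.05,"roll": 0,"fingers": 0.3},{"dx": -0.001,"dy": 0,"dz": 0.07,"roll": 0,"fingers": 0.3},{"dx": -0.001,"dy": 0,"dz": 0.09,"roll": 0,"fingers": 0.3},{"dx": -0.001,"dy": 0,"dz": 0.106,"roll": 0,"fingers": 0.3},{"dx": -0.001,"dy": 0,"dz": 0.106,"roll": 0,"fingers": 0.3}]' --squeeze 20

```text
time: 9.2
tool_pos: [0.5238, 0.0949, 0.1439]
tcp_rot: [-3.098, -0.523, 0.006]
wrist_force: [-0.6, -0.7, -0.0]
width: 0.346
grip_force: 0.0
```

```bash
python3 - <<'E'
from h import *
s=read_state();R=Ro.from_rotvec(s["tcp_rot"]).as_matrix();print(s["tool_pos"],s["wrist_force"])
for th in range(-155,-105,5):
    print(th,(R.T@(np.array([*parc(th),.147])-s["tool_pos"])).round(3))
E
```

```text
[0.52381868 0.09492065 0.14391795] [-0.57202426 -0.72503642 -0.04872177]
-155 [ 0.003  0.011 -0.003]
-150 [ 0.004  0.02  -0.003]
-145 [ 0.007  0.029 -0.003]
-140 [ 0.009  0.038 -0.003]
-135 [ 0.013  0.046 -0.003]
-130 [ 0.017  0.054 -0.003]
-125 [ 0.022  0.062 -0.003]
-120 [ 0.028  0.069 -0.003]
-115 [ 0.034  0.076 -0.003]
-110 [ 0.041  0.082 -0.003]
```

Request:
step_arm --commands '[{"dx": 0.003,"dy": 0.011,"dz": -0.003,"roll": -5,"fingers": 0.3},{"dx": 0.004,"dy": 0.02,"dz": -0.003,"roll": -10,"fingers": 0.3},{"dx": 0.007,"dy": 0.029,"dz": -0.003,"roll": -15,"fingers": 0.3},{"dx": 0.009,"dy": 0.038,"dz": -0.003,"roll": -20,"fingers": 0.3},{"dx": 0.013,"dy": 0.046,"dz": -0.003,"roll": -25,"fingers": 0.3},{"dx": 0.017,"dy": 0.054,"dz": -0.003,"roll": -30,"fingers": 0.3},{"dx": 0.022,"dy": 0.062,"dz": -0.003,"roll": -35,"fingers": 0.3},{"dx": 0.025,"dy": 0.066,"dz": -0.003,"roll": -38,"fingers": 0.3}]' --squeeze 20

```text
time: 10.2
tool_pos: [0.5717, 0.0407, 0.1501]
tcp_rot: [2.757, 1.505, 0.003]
wrist_force: [-0.2, -0.5, 0.1]
width: 0.35
grip_force: 0.0
```

```bash
cat > arm.py <<'E'
from h import *
# pointer direction from the scene view: red bar pixels on its top plane
p,H,c=grab("scene");h,s,v=cv2.split(H.astype(int))
m=((h<4)|(h>174))&(s>170);m[:130]=0;m[280:]=0;m[:,:220]=0;m[:,400:]=0
P=[];
for ce,st,k in blobs(m,10):
    y,x=np.nonzero(k);P+=[onz(c,(a,b),.176)[:2] for a,b in zip(x,y)]
P=np.array(P)-PO;r=np.linalg.norm(P,axis=1);a=np.degrees(np.arctan2(P[:,1],P[:,0]));w=(r>.12)&(r<.21)
print("arm dir far half",np.median(a[w]),w.sum(),"near",np.median(a[~w]))
E
python3 arm.py; python3 - <<'E'
from h import *
s=read_state();R=Ro.from_rotvec(s["tcp_rot"]).as_matrix();print(s["tool_pos"],s["wrist_force"])
for th in range(-120,-100,2):
    print(th,(R.T@(np.array([*parc(th),.147])-s["tool_pos"])).round(3))
E
```

```text
arm dir far half -159.91098002403388 175 near -154.08693278355372
[0.57214177 0.04047622 0.1500987 ] [ 1.10668321 -0.56711259  0.95292172]
-120 [-0.001  0.001  0.003]
-118 [-0.     0.005  0.003]
-116 [-0.     0.009  0.003]
-114 [0.    0.012 0.003]
-112 [0.001 0.016 0.003]
-110 [0.002 0.02  0.003]
-108 [0.003 0.023 0.003]
-106 [0.004 0.027 0.003]
-104 [0.005 0.03  0.003]
-102 [0.006 0.034 0.003]
```

I've used my ten pictures, so from here I'll check by numbers only.

```bash
python3 - <<'E'
from h import *
for n in("scene","top"):
    p,H,c=grab(n);h,s,v=cv2.split(H.astype(int));cv2.imwrite(f"pics/{n}9.png",p)
    m=((h<4)|(h>174))&(s>150);m[:130]=0;m[280:]=0;m[:,:200]=0;m[:,400:]=0
    for ce,st,k in blobs(m,6):print(n,ce.round(1),st,onz(c,ce,.18)[:2].round(3))
    for th in(-160.6,-125,-120):print(" expect",th,[pix(c,np.array([*parc(th,r),.18])).round(0).tolist() for r in(.03,.105,.2)])
E
```

```text
scene [292.8 170.1] [279 165  28  12 188] [0.484 0.072]
scene [334.7 177.6] [324 173  20  10 109] [0.593 0.111]
 expect -160.6 [[338.0, 177.0], [311.0, 172.0], [277.0, 166.0]]
 expect -125 [[339.0, 181.0], [312.0, 185.0], [277.0, 192.0]]
 expect -120 [[339.0, 181.0], [313.0, 187.0], [279.0, 195.0]]
top [248.4 207.5] [246 201   6  15  25] [0.543 0.1  ]
top [252.7 219.9] [252 217   3   6   7] [0.503 0.085]
 expect -160.6 [[242.0, 191.0], [250.0, 213.0], [259.0, 240.0]]
 expect -125 [[247.0, 188.0], [266.0, 201.0], [289.0, 217.0]]
 expect -120 [[247.0, 187.0], [267.0, 199.0], [292.0, 213.0]]
```

```bash
python3 - <<'E'
from h import *
s=read_state();print(s["time"],s["tool_pos"],s["q"].round(3) if hasattr(s["q"],"round") else s["q"],s["width"])
for n in("scene","top"):
    p,d=read_camera(n);c=calibration(n);K=c["intrinsics"];T=c["world_to_cam"]
    print("tcp pix",pix(c,s["tool_pos"]).round(0))
    v,u=np.mgrid[0:420,0:560];q=np.stack([(u-K[0,2])/K[0,0]*d,-(v-K[1,2])/K[1,1]*d,-d],-1)
    W=(q-T[:3,3])@T[:3,:3]
    near=(np.linalg.norm(W[...,:2]-s["tool_pos"][:2],axis=-1)<.13)&(d>0)
    for lo in np.arange(.135,.27,.012):
        k=near&(W[...,2]>=lo)&(W[...,2]<lo+.012)
        col=p[k]; dark=col.max(1)<90 if len(col) else []
        if k.sum(): print(n,round(lo,3),k.sum(),"dark",np.sum(dark),W[k][dark].mean(0).round(3) if np.sum(dark) else "", "red",np.sum((col[:,2]>1.8*col[:,1])))
E
```

```text
10.35 [0.57125655 0.04093226 0.1497683 ] [0.028 0.103 1.876 0.    1.161 0.602] 0.3469353235005067
tcp pix [313. 196.]
scene 0.135 25 dark 0  red 0
scene 0.147 34 dark 0  red 0
scene 0.159 92 dark 3 [0.526 0.089 0.168] red 62
scene 0.171 226 dark 4 [0.57  0.105 0.175] red 177
scene 0.183 209 dark 17 [0.567 0.038 0.192] red 138
scene 0.195 124 dark 50 [0.573 0.033 0.201] red 0
scene 0.207 66 dark 57 [0.575 0.033 0.213] red 0
scene 0.219 36 dark 31 [0.567 0.037 0.224] red 0
scene 0.231 71 dark 67 [0.58  0.026 0.238] red 0
scene 0.243 70 dark 67 [0.582 0.024 0.249] red 1
scene 0.255 115 dark 112 [0.581 0.023 0.261] red 1
scene 0.267 108 dark 105 [0.581 0.023 0.273] red 0
tcp pix [267. 201.]
top 0.159 2 dark 0  red 0
top 0.171 11 dark 0  red 7
top 0.183 78 dark 0  red 69
top 0.195 1 dark 1 [0.549 0.042 0.196] red 0
top 0.219 1 dark 1 [0.542 0.051 0.221] red 0
top 0.231 12 dark 10 [0.54  0.053 0.24 ] red 0
top 0.243 8 dark 6 [0.534 0.054 0.248] red 0
top 0.255 7 dark 5 [0.533 0.051 0.26 ] red 0
top 0.267 6 dark 3 [0.523 0.061 0.276] red 0
```

```bash
python3 - <<'E'
from h import *
for n in("scene","top"):
    p,d=read_camera(n);c=calibration(n);K=c["intrinsics"];T=c["world_to_cam"]
    v,u=np.mgrid[0:420,0:560];q=np.stack([(u-K[0,2])/K[0,0]*d,-(v-K[1,2])/K[1,1]*d,-d],-1)
    W=(q-T[:3,3])@T[:3,:3];b=p.astype(int)
    k=(b[...,2]>1.8*b[...,1])&(W[...,2]>.16)&(W[...,2]<.2)&(d>0)&(np.abs(W[...,0]-.53)<.12)&(np.abs(W[...,1]-.09)<.1)
    Q=W[k];print(n,len(Q),"z",np.percentile(Q[:,2],[5,50,95]).round(3))
    f=np.polyfit(Q[:,0],Q[:,1],1);print("dir",np.degrees(np.arctan(f[0])),"y at .524",np.polyval(f,.524).round(4),"y at .57",np.polyval(f,.57).round(4),"x range",Q[:,0].min(),Q[:,0].max())
    # bright grey finger points around
    s=read_state()["tool_pos"];near=(np.linalg.norm(W[...,:2]-s[:2],axis=-1)<.06)&(W[...,2]>.142)&(W[...,2]<.22)&~k&(d>0)
    for w,cc in list(zip(W[near],b[near]))[::max(1,near.sum()//25)]:print("   ",w.round(3),cc)
E
```

```text
scene 375 z [0.168 0.18  0.188]
dir 19.866627510629762 y at .524 0.0879 y at .57 0.1045 x range 0.4423553154981415 0.6143319340053589
    [0.557 0.047 0.219] [32 32 33]
    [0.557 0.043 0.218] [36 34 34]
    [0.555 0.043 0.214] [40 37 41]
    [0.552 0.042 0.211] [35 32 34]
    [0.546 0.043 0.205] [51 53 98]
    [0.558 0.047 0.207] [31 35 34]
    [0.554 0.044 0.204] [31 30 30]
    [0.553 0.041 0.202] [33 33 38]
    [0.547 0.042 0.196] [75 90 70]
    [0.547 0.042 0.193] [73 87 72]
    [0.558 0.049 0.194] [33 30 32]
    [0.551 0.041 0.192] [45 53 42]
    [0.577 0.024 0.212] [59 57 57]
    [0.592 0.023 0.219] [32 34 32]
    [0.554 0.041 0.19 ] [40 56 37]
    [0.582 0.02  0.214] [91 91 95]
    [0.593 0.025 0.216] [40 38 34]
    [0.585 0.021 0.211] [93 94 93]
    [0.596 0.025 0.214] [37 31 30]
    [0.59  0.018 0.212] [59 57 56]
    [0.598 0.028 0.21 ] [36 40 47]
    [0.591 0.02  0.208] [36 34 32]
    [0.581 0.018 0.203] [72 78 68]
    [0.589 0.03  0.199] [42 37 35]
    [0.582 0.021 0.198] [99 95 99]
    [0.594 0.026 0.2  ] [32 34 32]
    [0.584 0.024 0.194] [79 77 77]
    [0.597 0.027 0.198] [40 38 42]
    [0.59  0.019 0.196] [59 58 55]
    [0.584 0.02  0.19 ] [85 92 83]
top 75 z [0.183 0.186 0.19 ]
dir 18.972705138138892 y at .524 0.0929 y at .57 0.1087 x range 0.4814517740304494 0.5728461033192571
    [0.549 0.042 0.197] [78 75 78]
    [0.542 0.051 0.219] [61 75 89]
    [0.547 0.045 0.193] [ 78  88 105]
```

```bash
python3 - <<'E'
from h import *
c=calibration("scene")
print("s2 tcp",pix(c,np.array([.4945,-.1529,.1994])),"seen tip ~ (242,198)")
print("s7 tcp",pix(c,np.array([.5275,.0953,.2533])),"seen tip ~ (313,138)")
# now: column of pixels below the gripper
p,d=read_camera("scene");K=c["intrinsics"];T=c["world_to_cam"]
for u in(309,313,317):
  for v in range(160,204,3):
    q=np.array([(u-K[0,2])/K[0,0]*d[v,u],-(v-K[1,2])/K[1,1]*d[v,u],-d[v,u]]);print(u,v,(T[:3,:3].T@(q-T[:3,3])).round(3),p[v,u])
E
```

```text
s2 tcp [240.69655155 205.85024667] seen tip ~ (242,198)
s7 tcp [312.56032705 148.13052469] seen tip ~ (313,138)
309 160 [0.555 0.039 0.255] [41 39 40]
309 163 [0.549 0.048 0.239] [51 52 51]
309 166 [0.552 0.045 0.234] [37 34 37]
309 169 [0.553 0.044 0.225] [46 43 40]
309 172 [0.553 0.046 0.215] [37 36 36]
309 175 [0.554 0.044 0.207] [26 27 33]
309 178 [0.555 0.043 0.199] [25 26 26]
309 181 [0.556 0.042 0.191] [39 39 39]
309 184 [0.468 0.183 0.066] [43 84 31]
309 187 [0.468 0.183 0.054] [45 84 31]
309 190 [0.47  0.181 0.045] [49 85 38]
309 193 [0.47  0.182 0.033] [41 81 31]
309 196 [0.468 0.187 0.018] [46 82 33]
309 199 [0.469 0.186 0.007] [47 85 33]
309 202 [ 0.472  0.182 -0.001] [ 62  96 129]
313 160 [0.58  0.018 0.275] [31 31 27]
313 163 [0.581 0.017 0.267] [44 41 41]
313 166 [0.582 0.016 0.259] [37 34 36]
313 169 [0.584 0.013 0.254] [39 37 36]
313 172 [0.582 0.018 0.241] [37 34 35]
313 175 [0.585 0.014 0.236] [37 37 38]
313 178 [0.582 0.019 0.223] [82 82 83]
313 181 [0.581 0.022 0.212] [98 98 98]
313 184 [0.582 0.021 0.204] [98 98 98]
313 187 [0.585 0.018 0.198] [102  99 102]
313 190 [0.476 0.195 0.039] [58 82 52]
313 193 [0.476 0.197 0.027] [47 84 37]
313 196 [0.475 0.199 0.013] [44 82 34]
313 199 [0.476 0.198 0.003] [55 94 82]
313 202 [0.484 0.187 0.001] [ 79 116 157]
317 160 [0.593 0.014 0.282] [33 32 31]
317 163 [0.588 0.024 0.267] [37 36 38]
317 166 [0.587 0.026 0.256] [36 35 36]
317 169 [0.388 0.355 0.001] [54 68 87]
317 172 [0.601 0.005 0.256] [37 38 92]
317 175 [0.602 0.005 0.248] [36 32 36]
317 178 [0.602 0.005 0.239] [33 35 33]
317 181 [0.592 0.024 0.216] [39 36 37]
317 184 [0.592 0.024 0.207] [36 34 34]
317 187 [0.593 0.023 0.199] [37 32 31]
317 190 [0.457 0.25  0.   ] [ 71 107 136]
317 193 [0.469 0.232 0.004] [ 75 114 146]
317 196 [0.477 0.219 0.003] [ 76 116 151]
317 199 [0.486 0.206 0.003] [ 79 118 157]
317 202 [ 0.492  0.197 -0.001] [ 76 116 157]
```

The real finger tips sit about 35 mm above the reported TCP: the depth image shows them ending near z 0.19. They passed over the bar and it hasn't moved. I'll go back and come down lower.

```bash
python3 -c "
from h import *
go([*parc(-160.6,.095),.22],-70.6);print(read_state()['wrist_force'])"
```

```text
pos [0.57  0.041 0.149] yaw -32.9 d [ 0.0294 -0.0601 -0.0709] roll 37.7
[ 0.60254469  0.63728156 -1.05353675]
```

Request:
step_arm --commands '[{"dx": 0,"dy": 0,"dz": -0.04,"roll": 0,"fingers": 0.3},{"dx": 0,"dy": 0,"dz": -0.075,"roll": 0,"fingers": 0.3},{"dx": 0.01,"dy": -0.02,"dz": -0.075,"roll": 10,"fingers": 0.3},{"dx": 0.02,"dy": -0.04,"dz": -0.075,"roll": 20,"fingers": 0.3},{"dx": 0.029,"dy": -0.06,"dz": -0.075,"roll": 29,"fingers": 0.3},{"dx": 0.029,"dy": -0.06,"dz": -0.07,"roll": 38,"fingers": 0.3},{"dx": 0.029,"dy": -0.06,"dz": -0.06,"roll": 38,"fingers": 0.3}]' --squeeze 20

```text
time: 11.48
tool_pos: [0.5361, 0.0983, 0.2093]
tcp_rot: [3.097, 0.526, 0.002]
wrist_force: [0.2, -0.2, -0.3]
width: 0.35
grip_force: 0.0
```

```bash
python3 -c "
from h import *
go([*(parc(-160.6,.095)+[0,-.001]),.13],-70.6)"
```

```text
pos [0.536 0.098 0.209] yaw -70.7 d [-0.0006  0.0007  0.0793] roll -0.1
```

Request:
step_arm --commands '[{"dx": -0.001,"dy": 0.001,"dz": 0.02,"roll": 0,"fingers": 0.3},{"dx": -0.001,"dy": 0.001,"dz": 0.035,"roll": 0,"fingers": 0.3},{"dx": -0.001,"dy": 0.001,"dz": 0.05,"roll": 0,"fingers": 0.3},{"dx": -0.001,"dy": 0.001,"dz": 0.065,"roll": 0,"fingers": 0.3},{"dx": -0.001,"dy": 0.001,"dz": 0.079,"roll": 0,"fingers": 0.3},{"dx": -0.001,"dy": 0.001,"dz": 0.079,"roll": 0,"fingers": 0.3}]' --squeeze 20

```text
time: 12.22
tool_pos: [0.534, 0.0964, 0.1282]
tcp_rot: [-3.098, -0.523, 0.005]
wrist_force: [-0.0, 0.5, 0.5]
width: 0.351
grip_force: 0.0
```

```bash
cat > st.py <<'E'
from h import *
import sys
p,d=read_camera("scene");c=calibration("scene");K=c["intrinsics"];T=c["world_to_cam"]
s=read_state();t=np.array(s["tool_pos"]);print(t.round(4),np.round(s["wrist_force"],1),"width",s["width"])
v,u=np.mgrid[0:420,0:560];q=np.stack([(u-K[0,2])/K[0,0]*d,-(v-K[1,2])/K[1,1]*d,-d],-1)
W=(q-T[:3,3])@T[:3,:3];b=p.astype(int)
k=(b[...,2]>2*b[...,1])&(W[...,2]>.16)&(W[...,2]<.2)&(d>0)&(np.linalg.norm(W[...,:2]-PO,axis=-1)<.22)
P=W[k][:,:2]-PO;r=np.linalg.norm(P,axis=1);w=r>.1;a=np.degrees(np.arctan2(P[:,1],P[:,0]))
print("arm dir",np.median(a[w]).round(1),w.sum(),"rmax",r.max().round(3))
g=(np.linalg.norm(W[...,:2]-t[:2],axis=-1)<.05)&(b.max(-1)<115)&(b.max(-1)-b.min(-1)<20)&(W[...,2]>.135)&(d>0)
if g.any():print("lowest finger z",np.sort(W[g][:,2])[:6].round(3))
R=Ro.from_rotvec(s["tcp_rot"]).as_matrix()
for th in map(float,sys.argv[1:]):print(th,(R.T@(np.array([*parc(th,.095),t[2]])-t)).round(4))
E
python3 st.py -155 -150 -145 -140 -135 -130 -125 -120
```

```text
[0.5348 0.0966 0.1293] [-0.4  0.1  0.5] width 0.35138618910454017
arm dir -158.2 217 rmax 0.196
lowest finger z [0.167 0.167 0.167 0.168 0.169 0.169]
-155.0 [ 0.0021  0.0078 -0.    ]
-150.0 [ 0.0033  0.016  -0.    ]
-145.0 [ 0.0052  0.0241 -0.    ]
-140.0 [ 0.0078  0.032  -0.    ]
-135.0 [ 0.0111  0.0396 -0.    ]
-130.0 [ 0.0151  0.0469 -0.    ]
-125.0 [ 0.0196  0.0538 -0.    ]
-120.0 [ 0.0247  0.0603 -0.    ]
```

Request:
step_arm --commands '[{"dx": 0.002,"dy": 0.008,"dz": 0,"roll": -5,"fingers": 0.3},{"dx": 0.003,"dy": 0.016,"dz": 0,"roll": -10,"fingers": 0.3},{"dx": 0.005,"dy": 0.024,"dz": 0,"roll": -15,"fingers": 0.3},{"dx": 0.008,"dy": 0.032,"dz": 0,"roll": -20,"fingers": 0.3}]' --squeeze 20

```text
time: 12.78
tool_pos: [0.5536, 0.0692, 0.1308]
tcp_rot: [-2.958, -1.057, -0.001]
wrist_force: [-0.6, 0.4, -1.2]
width: 0.348
grip_force: 0.6
```

```bash
python3 st.py -135 -130 -125 -120 -116 -113
```

```text
[0.5545 0.0683 0.131 ] [-0.8  0.6 -1. ] width 0.35136671786112966
arm dir -143.4 266 rmax 0.197
lowest finger z [0.17  0.17  0.17  0.17  0.171 0.172]
-135.0 [-0.0006  0.0067  0.    ]
-130.0 [0.0006 0.0149 0.    ]
-125.0 [0.0024 0.0229 0.    ]
-120.0 [0.005  0.0308 0.    ]
-116.0 [0.0075 0.0369 0.0001]
-113.0 [0.0097 0.0414 0.0001]
```

The bar is moving. Continuing.

Request:
step_arm --commands '[{"dx": -0.001,"dy": 0.007,"dz": 0,"roll": -5,"fingers": 0.3},{"dx": 0.001,"dy": 0.015,"dz": 0,"roll": -10,"fingers": 0.3},{"dx": 0.002,"dy": 0.023,"dz": 0,"roll": -15,"fingers": 0.3},{"dx": 0.005,"dy": 0.031,"dz": 0,"roll": -20,"fingers": 0.3},{"dx": 0.008,"dy": 0.037,"dz": 0,"roll": -24,"fingers": 0.3},{"dx": 0.01,"dy": 0.041,"dz": 0,"roll": -27,"fingers": 0.3},{"dx": 0.01,"dy": 0.041,"dz": 0,"roll": -27,"fingers": 0.3}]' --squeeze 20

```text
time: 13.7
tool_pos: [0.5876, 0.0436, 0.1307]
tcp_rot: [2.633, 1.712, 0.002]
wrist_force: [-0.1, 0.4, 0.1]
width: 0.35
grip_force: 0.0
```

```bash
python3 st.py -111 -109 -107 -106 -105; python3 - <<'E'
from h import *
# bar end: scene view red extreme, cast on mid-height plane; plus model pixel of bar end for several angles
p,H,c=grab("scene");b=p.astype(int);m=(b[...,2]>2.2*b[...,1])&(b[...,2]>110);m[:150]=0;m[260:]=0;m[:,:230]=0;m[:,360:]=0
for ce,st,k in blobs(m,8):
    y,x=np.nonzero(k);i=x.argmin();print(ce.round(1),st,"left end",x.min(),y[x<=x.min()+2].mean())
for th in(-120,-118,-116,-114,-112,-110):print(th,[pix(c,np.array([*parc(th,.2),z])).round(1).tolist() for z in(.165,.187)],pix(c,np.array([*parc(th,.15),.176])).round(1))
E
```

```text
[0.5875 0.0436 0.1306] [-0.6  0.8 -0.3] width 0.34708290212444054
arm dir -117.5 295 rmax 0.202
lowest finger z [0.17  0.173 0.174 0.175 0.176 0.176]
-111.0 [-0.0005  0.0046  0.    ]
-109.0 [-0.0003  0.0079  0.    ]
-107.0 [0.0001 0.0112 0.    ]
-106.0 [0.0003 0.0128 0.    ]
-105.0 [0.0005 0.0145 0.    ]
[340.2 179.8] [337 178   8   5  22] left end 337 180.33333333333334
[316.  185.8] [313 184   7   5  20] left end 313 186.5
[285.  193.4] [281 192  10   4  27] left end 281 194.125
-120 [[279.3, 200.2], [279.4, 193.2]] [297.5 192.4]
-118 [[280.4, 201.8], [280.5, 194.7]] [298.4 193.5]
-116 [[281.7, 203.3], [281.7, 196.3]] [299.3 194.6]
-114 [[283.0, 204.8], [283.1, 197.8]] [300.3 195.7]
-112 [[284.4, 206.3], [284.5, 199.2]] [301.4 196.8]
-110 [[285.9, 207.8], [286.0, 200.7]] [302.6 197.8]
```

Request:
step_arm --commands '[{"dx": 0,"dy": 0.005,"dz": 0,"roll": -3,"fingers": 0.3},{"dx": 0,"dy": 0.009,"dz": 0,"roll": -5,"fingers": 0.3},{"dx": 0,"dy": 0.012,"dz": 0,"roll": -7,"fingers": 0.3},{"dx": 0,"dy": 0.012,"dz": 0,"roll": -7,"fingers": 0.3}]' --squeeze 20

```text
time: 14.3
tool_pos: [0.5981, 0.0386, 0.1301]
tcp_rot: [2.523, 1.871, 0.0]
wrist_force: [-0.0, -0.3, -0.1]
width: 0.349
grip_force: 0.0
```

Request:
step_arm --commands '[{"dx": 0,"dy": -0.005,"dz": 0,"roll": 0,"fingers": 0.3},{"dx": 0,"dy": -0.006,"dz": 0,"roll": 0,"fingers": 0.3},{"dx": 0,"dy": -0.006,"dz": -0.04,"roll": 0,"fingers": 0.3},{"dx": 0,"dy": -0.006,"dz": -0.09,"roll": 0,"fingers": 0.3},{"dx": 0,"dy": -0.006,"dz": -0.14,"roll": 0,"fingers": 0.3},{"dx": 0,"dy": -0.05,"dz": -0.17,"roll": 0,"fingers": 0.3},{"dx": 0,"dy": -0.1,"dz": -0.17,"roll": 0,"fingers": 0.3},{"dx": 0,"dy": -0.15,"dz": -0.17,"roll": 0,"fingers": 0.3}]' --squeeze 20

```text
time: 15.3
tool_pos: [0.4532, 0.0824, 0.3008]
tcp_rot: [2.523, 1.871, 0.002]
wrist_force: [-0.3, 0.9, -0.5]
width: 0.35
grip_force: 0.0
```

```bash
python3 st.py; python3 - <<'E'
from h import *
go([.35,.35,.32],0)
for n in("scene","top"):
    p,H,c=grab(n);cv2.imwrite(f"pics/{n}_f.png",p);b=p.astype(int)
    m=(b[...,2]>2.2*b[...,1])&(b[...,2]>100);m[:150]=0;m[260:]=0;m[:,:230]=0;m[:,360:]=0
    for ce,st,k in blobs(m,8):
        y,x=np.nonzero(k);print(n,ce.round(1),st,"left",x.min(),y[x<=x.min()+1].mean(),"right",x.max(),y[x>=x.max()-1].mean())
    for th in(-115,-113,-111,-109,-107):print(th,pix(c,np.array([*parc(th,.2),.187])).round(1),pix(c,np.array([*parc(th,.1),.187])).round(1))
E
```

```text
[0.4473 0.0838 0.3002] [-5.5  0.1 -1.2] width 0.3532953875011589
arm dir -110.7 300 rmax 0.201
lowest finger z [0.339 0.339 0.34  0.34  0.341 0.341]
pos [0.447 0.084 0.3  ] yaw -16.8 d [ 0.2267 -0.1703 -0.019 ] roll -16.8
scene [310.9 191.4] [284 179  61  28 232] left 284 200.6 right 344 180.0
scene [309.8 196.8] [307 196   7   3   8] left 307 197.66666666666666 right 313 196.0
scene [298.6 200.4] [296 198   6   5  11] left 296 201.33333333333334 right 301 199.75
-115 [282.4 197. ] [317.  186.4]
-113 [283.8 198.5] [317.7 187.1]
-111 [285.2 200. ] [318.5 187.8]
-109 [286.8 201.5] [319.3 188.4]
-107 [288.5 202.9] [320.2 189.1]
top [250.9 187.6] [245 185  13   6  31] left 245 185.5 right 257 189.66666666666666
top [282.6 200.7] [267 194  29  14  87] left 267 194.8 right 295 205.28571428571428
-115 [294.5 208.1] [266.9 195.2]
-113 [295.4 206.1] [267.3 194.3]
-111 [296.2 204.2] [267.7 193.3]
-109 [296.9 202.2] [268.1 192.3]
-107 [297.5 200.2] [268.4 191.3]
```

```bash
python3 - <<'E'
from h import *
# pegs in scene before (s6 frame peg pixels) vs now
c=calibration("scene");p=cv2.imread("pics/scene_f.png");q=cv2.imread("pics/scene9.png")
for im in(q,p):
    h,s,v=cv2.split(cv2.cvtColor(im,cv2.COLOR_BGR2HSV).astype(int));m=(h>=6)&(h<=13)&(s>190)&(v>120);m[:190]=0;m[280:]=0;m[:,:225]=0;m[:,:][:,345:]=0
    for ce,st,k in blobs(m,8):P=onz(c,ce,.105);print(P.round(3),np.degrees(np.arctan2(*(P[:2]-C)[::-1])).round(1))
    # mug silhouette incl. handle
    t=(h<=12)&(s>90)&(s<=190);t[:205]=0;t[255:]=0;t[:,:270]=0;t[:,320:]=0
    B=max(blobs(t,50),key=lambda b:b[1][4]);print("mug blob",B[0].round(1),B[1])
s=read_state();print(s["time"],np.round(s["wrist_force"],1),np.abs(s["joint_vel"]).max())
E
```

```text
[0.483 0.021 0.105] 138.5
[0.656 0.028 0.105] 38.7
[ 0.482 -0.144  0.105] -129.3
[ 0.674 -0.005  0.105] 21.2
[ 0.498 -0.161  0.105] -119.3
[ 0.513 -0.179  0.105] -110.0
[ 0.67  -0.155  0.105] -44.3
mug blob [290.1 227. ] [ 275  208   37   40 1043]
[0.473 0.032 0.105] 137.4
[0.649 0.04  0.105] 45.0
[ 0.483 -0.144  0.105] -129.4
[ 0.658 -0.136  0.105] -42.3
mug blob [290.  227.1] [ 275  208   37   40 1043]
15.45 [ 0.5 -0.2  0.1] 0.05152752492456274
```

The wheel and mug haven't moved, the pointer tip is over the mug and the robot is clear of everything. Handing in.

```bash
python3 -c "
from workcell import *
print(finish_job())"
```

```text
the job is handed in; nothing more can be done
None
```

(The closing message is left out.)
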